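# Park and chock the spare pouch reel

### The arm

A 7-joint arm with a two-finger parallel gripper is mounted at the origin on the work surface. World frame = base frame: x ahead of the robot, y to its left, z up, the work surface at z = 0. Lengths are in m, angles in rad, forces in N, time in s.
With the tool pointing down it reaches from about 0.425 to 0.925 m from the base axis. Payload 6.8 kg.
Tool frame: the origin (TCP) lies on the centre line of the jaws, within the pads' length; the fingertips stand 14 mm ahead of it and the grasp point (between the pads) lies 5 mm behind it (r.nose_length is the distance from the TCP to the fingertips, in m); z points along the fingers, y is the direction in which the jaws open and shut (so a half turn about z gives the same grasp; the last joint's range is limited). The gripper opens to 85 mm and grips with 20 to 120 N. Pads are 22 mm wide; open, the fingers measure 114 mm over their backs; the gripper's body (76 mm by 85 mm) begins 54 mm behind the grasp point. The pads swing forward as they close: fully open they stand 13 mm farther back than shut.
Start: joints at [1.172, 0.477, 0.022, 1.555, -0.011, 1.109, -0.083], TCP at [0.194, -0.647, 0.245] pointing down, gripper open.
Joint ranges: [-2.96, 2.96], [-0.34, 2.1], [-1.41, 1.46], [0.24, 2.44], [-1.37, 4.51], [0.17, 1.92], [-2.96, 2.96]. Speed limits (rad/s): [2.39, 2.39, 3.14, 3.14, 3.14, 3.14, 3.14].

### API

Orientations are given as a rotation vector (axis times angle).
In Python, from bench import r, imaging, look_for, outline_of gives the robot as it stands. The module is installed in compiled form; this text tells all that it offers.
- The arm moves only by the tool carry_out, never from a script. Its arguments are lists of equal length, an entry for each row: "offset": the shift along the tool's x, y, z as a fraction of full scale, a list of three; "turn": the turn, a rotation vector about the tool's x, y, z as a fraction of full scale, a list of three. A call has 1 to 8 rows; each row is the pose to reach, as a shift and turn from the pose commanded when the call began, along the tool's axes at that moment; what a row does not reach only later rows make up. Full scale, the value 1, is 0.5 m for a shift and 1.5 rad for a turn. A row lasts 1/10 s, in which the tool goes at most 50 mm and 8.59 degrees, less where a joint would pass 70% of its speed; a pose out of reach is approached as far as the arm can. A call with a number of a shift or a turn outside -1 to 1 is refused whole. A call with a gripper value outside its range is refused whole. "hand" is the closure, from 0 (fully open) to 1 (shut), set as the call begins (left out, the last holds). The fingers move at their own pace and stop on an object; "force" is the grip in N (left out, the last holds). Time passes only in rows, so rows that repeat a pose let the fingers close. It gives the time, the measured TCP pose, the force and the opening at its end, in the units of the state.
- r.get_obs(): the state, without advancing time (a new reading comes with each control period).
- imaging.grab_frame(name): name is "side" or "top" or "wrist"; returns a dict with "pixels" (480x640x3 uint8, red, green, blue), "fx", "fy", "cx", "cy" (pixels), "R" (3x3) and "t" (3): a world point X has camera coordinates R X + t. Camera axes: x right, y down, z forward; pixel columns grow to the right and rows downward; lengths in m; the calibration is good to about 2 mm. A picture is of the moment at which its call begins. There is no depth.
- r.hand_in(): hands the job in, once; it reports no verdict.
Trained networks look in the newest picture that a camera, given by its name, has taken for a name from the list of things; names that differ only in an ending like _2 or _b are one class to them, and where a whole thing is asked for, a point or a joint stands for the part that bears it (a point fixed in the world has none). Each returns a list of dicts, best first, with "score" (0 to 1); they miss things now and then, are a little off and sometimes report something else, mostly with a low value. They report only what shows in the picture. A call takes as long as a camera call. They do not tell look-alikes from the thing itself.
- look_for(query, camera): "xyz" ([x, y, z] in m, in the coordinates of the camera as it stood for that picture, good to about 4 mm: the middle of the surface that is visible of it).
- outline_of(query, camera): "region" (480x640 bool, what is visible of it).
The state is a dict: "clock": time; "joints": joint angles; "qvel": joint speeds; "tau": joint torques, N m; "tcp_pos": TCP position; "orientation": TCP orientation; "contact_force": force on the tool from outside, world axes, zero at the start; "moment": the same for the moment, N m; "grip_width": finger opening in m.
Only numpy, scipy, OpenCV 4.12 (cv2) and the standard library are available. Lean on these libraries where they do the work, as an engineer would, in place of code of your own. Each camera call takes 0.05 s, during which the arm holds its last target. There are 200 camera calls.

### The job

Roll the spare reel of sterilising-pouch film along the counter, without lifting it, and stop it centred over the line of the I-shaped tape mark: lying parallel to the line and between the mark's two cross-bars. Once it rests there, slide the rubber chock squarely up against the middle of the reel's round side, so that it touches or nearly touches, without shoving the reel off its line. Leave the jar, the cup and the file where they are.

Things in the scene. Friction and masses are not known exactly. Their poses are not given: they have to be found in the camera images.
- reel_center (a point): Centre of a smooth pale-blue roll of film, 90 mm thick, 150 mm long, about 0.6 kg, lying on its round side (centre 45 mm up); card core at both flat ends. Its x axis is the axle; y and z turn as it rolls. Pushed from behind it runs ahead of the pusher and rolls on: up to 30 mm after a push at 50 mm/s, about 5 mm at 12 mm/s. Push both ends evenly or it swings round.
- mark: Flat black tape on the counter, an I: a line 200 mm long, 12 mm wide along its x axis, with a cross-bar 80 mm long (y), 12 mm wide at each end (200 mm clear between them). Too thin to feel. Origin: middle of the line, counter height. The reel starts 150 to 220 mm off to one side (+y or -y), nearly parallel to the line; the chock on the other side.
- chock_center (a point): Centre of a loose black rubber bar, 120 mm long (x), 50 mm wide (y), 26 mm high, both sides alike, about 0.25 kg; 13 mm above its underside. Sides upright to 14 mm, then bevelled to a 30 mm wide top. Squarely touching the reel, its centre is 58 mm from the reel's centre horizontally. It stops at once when no longer pushed.
- jar: Bystander: closed amber glass jar, 60 mm in diameter, 85 mm tall, on the far side of the lane; origin at the centre of its underside.
- cup: Bystander: open steel cup, 72 mm in diameter, 80 mm tall, on the far side of the lane; origin at the centre of its underside.
- file: Bystander: flat steel file with a black handle, 140 mm long, 20 mm wide, 9 mm high, on the robot's side of the lane; origin on its underside, x axis along it.
Things that resemble listed ones, but are neither listed nor needed, are in the scene too. What is meant by the part that bears reel_center is not green, pink or red, and is the larger of those in its own colour.

How it is judged:
By the outcome, as a careful person would: the job done as asked, in the order asked, and still so for the second after the job is handed in, with the robot touching nothing.
It also fails if it takes over 67 s, if anything falls off the work surface, if the arm or the gripper's body presses on something with over 40 N, if the wrist force passes 120 N, or if a joint passes its speed limit or range.

## Working session

There is one attempt and no reset: what is moved stays moved. The work goes in short steps, Python scripts to look and compute and a tool call to move; the robot and the scene stay as the last step left them, time stands still between calls to the robot, and variables do not carry over. Pictures are saved under pics/ and viewed, about 8 in all and at most 12, crops included, and the job is handed in when it is done.

Besides the shell and the picture viewer there is one more tool, called after ">>>" in YAML: its name, and indented under it one key for each argument. carry_out: Moves the arm, as the interface text tells. Shift numbers are shares of 0.5 m and turn numbers shares of 1.5 rad, none past 1 either way. Its arguments: {"type":"object","properties":{"offset":{"type":"array","items":{"type":"array","items":{"type":"number","minimum":-1,"maximum":1}}},"turn":{"type":"array","items":{"type":"array","items":{"type":"number","minimum":-1,"maximum":1}}},"hand":{"type":"number"},"force":{"type":"number"}},"required":["offset","turn"]}

```bash
mkdir -p pics; cat > h.py <<'E'
import numpy as np, cv2
from bench import r, imaging, look_for, outline_of
def grab(n,save=None):
    f=imaging.grab_frame(n)
    if save: cv2.imwrite('pics/'+save,f['pixels'][:,:,::-1])
    return f
def world(f,p): return np.array(f['R']).T@(np.array(p)-np.array(f['t']))
def px(f,X):
    c=np.array(f['R'])@np.array(X)+np.array(f['t']); return np.array([f['fx']*c[0]/c[2]+f['cx'],f['fy']*c[1]/c[2]+f['cy']])
def plane(f,uv,z):
    uv=np.atleast_2d(uv).astype(float); R=np.array(f['R']); C=-R.T@np.array(f['t'])
    d=np.c_[(uv[:,0]-f['cx'])/f['fx'],(uv[:,1]-f['cy'])/f['fy'],np.ones(len(uv))]@R
    return C+d*((z-C[2])/d[:,2])[:,None]
E
python3 - <<'E'
from h import *
for n in ['top','side']:
    f=grab(n,n+'0.png')
    print(n,'C',(-np.array(f['R']).T@f['t']).round(3))
    for q in ['reel_center','mark','chock_center','jar','cup','file']:
        for d in look_for(q,n)[:4]:
            w=world(f,d['xyz']); print(q,round(d['score'],2),w.round(3),px(f,w).round())
o=r.get_obs(); print(o)
E
```

```text
top C [0.407 0.056 0.984]
reel_center 0.88 [0.42  0.35  0.083] [141. 321.]
reel_center 0.82 [0.488 0.131 0.087] [272. 278.]
reel_center 0.74 [0.313 0.191 0.061] [238. 384.]
reel_center 0.6 [0.777 0.314 0.083] [168. 117.]
mark 0.74 [ 0.512 -0.022  0.004] [360. 267.]
chock_center 0.62 [ 0.562 -0.226  0.026] [472. 237.]
jar 0.91 [0.669 0.158 0.083] [257. 175.]
cup 0.85 [ 0.715 -0.074  0.042] [386. 155.]
file 0.86 [ 0.363 -0.127  0.004] [420. 349.]
side C [ 0.211 -0.498  0.574]
reel_center 0.92 [0.302 0.162 0.053] [151. 244.]
reel_center 0.86 [0.585 0.293 0.046] [264. 168.]
reel_center 0.74 [0.47  0.103 0.075] [255. 221.]
reel_center 0.73 [0.404 0.319 0.073] [176. 175.]
mark 0.81 [ 0.49  -0.025 -0.001] [303. 292.]
chock_center 0.96 [ 0.55  -0.24   0.025] [420. 357.]
jar 0.78 [0.659 0.146 0.059] [331. 185.]
cup 0.72 [ 0.695 -0.077  0.059] [421. 240.]
file 0.91 [ 0.362 -0.131  0.006] [265. 370.]
{'clock': 0.7, 'joints': array([ 1.17193452,  0.47697036,  0.02234877,  1.55537119, -0.01153254,
        1.10930628, -0.08309125]), 'qvel': array([-5.88490219e-05, -2.22533475e-03,  1.12781779e-04,  1.12519505e-03,
       -9.18687967e-04,  2.93902879e-04,  7.14517752e-04]), 'tau': array([-4.89127706e-04, -5.96182430e+01,  1.60575740e+00, -2.81502110e+01,
        1.23969422e-02,  1.67909930e-03,  2.99831379e-05]), 'tcp_pos': array([ 0.19356507, -0.64668049,  0.24533898]), 'orientation': array([3.10839186e+00, 4.55141806e-01, 1.28473345e-04]), 'contact_force': array([-0.17594897, -0.59286391,  0.36231783]), 'moment': array([ 0.00587172, -0.00745344, -0.04947345]), 'grip_width': 0.08520725746381985}
```

View pics/top0.png

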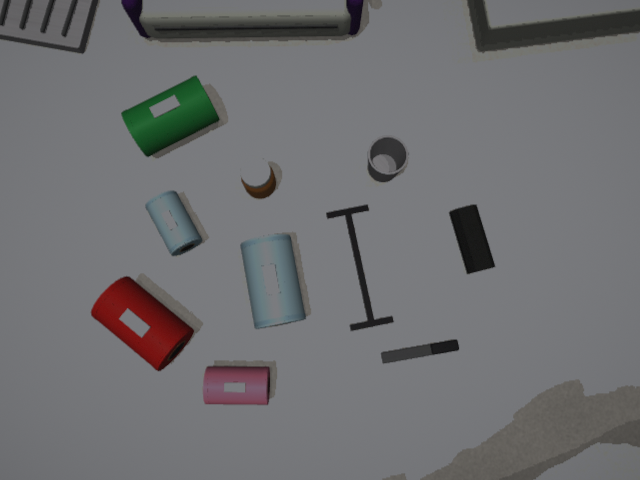

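The top picture shows five reels: green (171,116), small blue (173,222), large blue (272,280), red (143,322) and pink (237,385). The one meant is the large blue one, since it isn't green, pink or red and is larger than the other blue. The mark is at (360,267), chock (472,239), jar (258,175), cup (387,157) and file (420,352). I'll confirm the reel in one crop and fit the poses.

```bash
cat >> h.py <<'E'
from scipy.optimize import minimize
def T(p,pts):
    c,s=np.cos(p[2]),np.sin(p[2]); return np.array(pts)@np.array([[c,s,0],[-s,c,0],[0,0,1]])+[p[0],p[1],0]
a=np.linspace(0,2*np.pi,40)
REEL=[[[x,.045*np.cos(t),.045+.045*np.sin(t)] for x in(-.075,.075) for t in a]]
CH=[[[x,y,z] for x in(-.06,.06) for y,z in((.025,0),(-.025,0),(.025,.014),(-.025,.014),(.015,.026),(-.015,.026))]]
box=lambda x0,x1,y0,y1:[[x,y,0] for x in(x0,x1) for y in(y0,y1)]
MARK=[box(-.1,.1,-.006,.006),box(-.112,-.1,-.04,.04),box(.1,.112,-.04,.04)]
def render(f,p,parts,S=4):
    m=np.zeros((480*S,640*S),np.uint8)
    for q in parts:
        uv=np.array([px(f,X) for X in T(p,q)])
        h=cv2.convexHull(((uv+.5)*S-.5).round().astype(np.int32)); cv2.fillConvexPoly(m,h,255)
    return cv2.resize(m,(640,480),interpolation=cv2.INTER_AREA)/255.
def fit(views,parts,p0):
    """views: list of (frame, mask)"""
    def cost(p):
        c=0
        for f,m in views:
            g=render(f,p,parts); c+=1-np.minimum(g,m).sum()/np.maximum(g,m).sum()
        return c/len(views)
    s=np.array(p0)+np.array([[0,0,0],[.015,0,0],[0,.015,0],[0,0,.12]])
    o=minimize(cost,p0,method='Nelder-Mead',options=dict(initial_simplex=s,xatol=1e-4,fatol=1e-4,maxiter=120))
    return o.x,o.fun
def mask(q,cam,f,X):
    """outline of class q whose region holds/nearest projected X"""
    u=px(f,X); best=None
    for d in outline_of(q,cam):
        v,w=np.nonzero(d['region']); 
        if len(v)==0: continue
        e=np.hypot(w.mean()-u[0],v.mean()-u[1])
        if best is None or e<best[0]: best=(e,d['region'])
    return None if best is None or best[0]>40 else best[1].astype(float)
def locate(q,parts,p0,z,cams=('top','side'),fr=None):
    vs=[];
    for c in cams:
        f=fr[c]; m=mask(q,c,f,[p0[0],p0[1],z])
        if m is not None: vs.append((f,m)); print(q,c,fit([(f,m)],parts,p0))
        else: print(q,c,'none')
    if len(vs)>1: x=fit(vs,parts,p0); print(q,'both',x); return x[0]
E
python3 - <<'E'
from h import *
fr={c:grab(c) for c in('top','side')}
locate('reel_center',REEL,[.48,.12,.1],.045,fr=fr)
locate('mark',MARK,[.5,-.022,.2],0,fr=fr)
locate('chock_center',CH,[.555,-.23,.2],.013,fr=fr)
for q in ['jar','cup','file']:
    for c in fr:
        for d in outline_of(q,c)[:1]:
            v,u=np.nonzero(d['region']); print(q,c,u.min(),u.max(),v.min(),v.max())
im=cv2.imread('pics/side0.png'); cv2.imwrite('pics/crop1.png',cv2.resize(im[130:400,100:480],None,fx=2,fy=2,interpolation=cv2.INTER_CUBIC))
E
```

```text
reel_center top none
reel_center side (array([0.48582887, 0.13688328, 0.17827365]), np.float64(0.02267998710924901))
mark top (array([ 0.51645338, -0.02146636,  0.19280652]), np.float64(0.1329489716891833))
mark side (array([ 0.51465395, -0.01922507,  0.18246098]), np.float64(0.11879715913813638))
mark both (array([ 0.51530781, -0.02014718,  0.18859673]), np.float64(0.1716983085018824))
chock_center top (array([ 0.56239757, -0.2302983 ,  0.21869128]), np.float64(0.03830611314962695))
chock_center side (array([ 0.5603881 , -0.22952394,  0.233529  ]), np.float64(0.021347454781606046))
chock_center both (array([ 0.56119223, -0.22975459,  0.22712729]), np.float64(0.04483812294506073))
jar top 240 275 157 198
jar side 318 347 161 209
cup top 368 408 135 181
cup side 402 444 214 271
file top 382 458 339 361
file side 228 295 336 406
```

View pics/crop1.png

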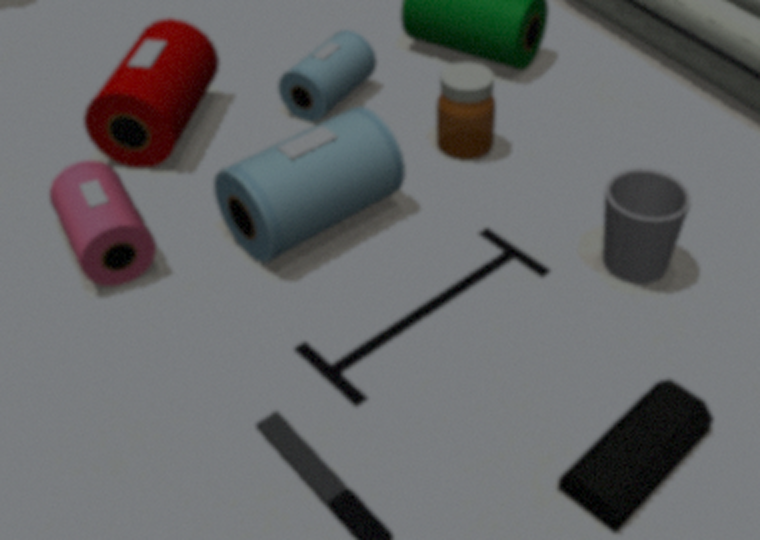

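The crop confirms it: the large blue reel (world ≈ 0.486, 0.137) is clearly bigger than the small blue one behind it. Next I'll refine its pose in the top view and plan the approach.

```bash
cat >> h.py <<'E'
from scipy.spatial.transform import Rotation as Ro
M=np.array([.5155,-.0203,.187])   # mark pose
def bluemask(f,X,rad=75):
    hsv=cv2.cvtColor(f['pixels'],cv2.COLOR_RGB2HSV); lab=cv2.cvtColor(f['pixels'],cv2.COLOR_RGB2LAB).astype(int)
    m=(lab[...,2]<122).astype(np.uint8); m=cv2.morphologyEx(m,cv2.MORPH_CLOSE,np.ones((9,9)))
    n,l,s,c=cv2.connectedComponentsWithStats(m); u=px(f,X)
    k=min((i for i in range(1,n) if s[i,4]>300),key=lambda i:np.hypot(*(c[i]-u)))
    g=(l==k).astype(np.uint8); h=cv2.convexHull(np.argwhere(g)[:,::-1].astype(np.int32)); cv2.fillConvexPoly(g,h,1); return g.astype(float)
def inmark(p): d=T([0,0,-M[2]],[[p[0]-M[0],p[1]-M[1],0]])[0]; return np.r_[d[:2]*1000,np.degrees(p[2]-M[2])].round(1)
def frommark(x,y): return T(M,[[x,y,0]])[0][:2]
def plan(xyz,yaw=None,o=None):
    o=o or r.get_obs(); R=Ro.from_rotvec(o['orientation'])
    d=R.inv().apply(np.array(xyz)-o['tcp_pos'])/.5
    t=np.zeros(3)
    if yaw is not None:
        G=Ro.from_matrix(np.c_[[np.cos(yaw),np.sin(yaw),0],[np.sin(yaw),-np.cos(yaw),0],[0,0,-1]])
        t=(R.inv()*G).as_rotvec()/1.5
    print('offset',d.round(4).tolist(),'turn',t.round(4).tolist()); 
def cmdyaw(o): x=Ro.from_rotvec(o['orientation']).as_matrix()[:,0]; return np.arctan2(x[1],x[0])
E
python3 - <<'E'
from h import *
f=grab('top')
m=bluemask(f,[.485,.135,.045]); print(m.sum())
p=fit([(f,m)],REEL,[.485,.135,.18]); print(p,inmark(p[0]))
print('side reel',inmark([.4858,.1369,.1783]))
print('chock',inmark([.5612,-.2298,.227]))
print(r.nose_length, cmdyaw(r.get_obs()))
Y=M[2]+np.pi/2
plan([.50,-.25,.245],Y)
print('pre-reel', frommark(0,.16+.085))
E
```

```text
443.0
(array([0.485, 0.135, 0.18 ]), np.float64(1.0)) [ -1.1 158.3  -0.4]
side reel [  0.  160.   -0.5]
chock [   6.  -214.3    2.3]
0.014 0.2907657922472025
offset [0.8146, -0.5844, 0.0006] turn [0.0, 0.0, -0.978]
pre-reel [0.46995155 0.22042877]
```

>>> carry_out:
  offset:
    - [0.815,-0.584,0]
    - [0.815,-0.584,0]
    - [0.815,-0.584,0]
    - [0.815,-0.584,0]
    - [0.815,-0.584,0]
    - [0.815,-0.584,0]
    - [0.815,-0.584,0]
    - [0.815,-0.584,0]
  turn:
    - [0,0,-0.978]
    - [0,0,-0.978]
    - [0,0,-0.978]
    - [0,0,-0.978]
    - [0,0,-0.978]
    - [0,0,-0.978]
    - [0,0,-0.978]
    - [0,0,-0.978]
  hand: 0

```text
clock: 2.25
tcp_pos: [0.4392, -0.3287, 0.2457]
orientation: [2.301, 2.137, -0.0]
contact_force: [1.5, -0.2, 1.3]
grip_width: 0.0852
```

```bash
python3 - <<'E'
from h import *
o=r.get_obs(); print(o['clock'],o['tcp_pos'],cmdyaw(o),o['joints'].round(2))
Y=M[2]+np.pi/2
plan([.47,.222,.2],Y)
f=grab('top','top1.png'); p=f['pixels']
lab=cv2.cvtColor(p,cv2.COLOR_RGB2LAB)
for uv in [(255,280),(290,280),(268,250),(320,280),(170,250),(272,320)]: print(uv,p[uv[1],uv[0]],lab[uv[1],uv[0]])
E
```

```text
2.25 [ 0.43920667 -0.3286706   0.24572411] 1.496695053799118 [ 0.83  0.29 -0.37  1.84  0.12  1.03  0.34]
offset [1.1029, -0.0202, 0.0907] turn [0.0004, 0.0005, -0.1741]
(255, 280) [ 99 118 125] [124 123 122]
(290, 280) [ 84 100 106] [105 123 123]
(268, 250) [118 124 128] [132 127 125]
(320, 280) [123 124 127] [133 128 126]
(170, 250) [74 92 99] [ 97 123 122]
(272, 320) [104 124 127] [129 121 124]
```

>>> carry_out:
  offset:
    - [0.9,-0.02,0]
    - [0.9,-0.02,0]
    - [0.9,-0.02,0]
    - [0.9,-0.02,0]
    - [0.9,-0.02,0]
    - [0.9,-0.02,0]
    - [0.9,-0.02,0]
    - [0.9,-0.02,0]
  turn:
    - [0,0,-0.174]
    - [0,0,-0.174]
    - [0,0,-0.174]
    - [0,0,-0.174]
    - [0,0,-0.174]
    - [0,0,-0.174]
    - [0,0,-0.174]
    - [0,0,-0.174]

```text
clock: 3.1
tcp_pos: [0.4613, 0.0707, 0.2457]
orientation: [2.012, 2.411, 0.001]
contact_force: [0.9, 0.2, 0.8]
grip_width: 0.0852
```

```bash
sed -i "s/m=(lab\[...,2\]<122).astype(np.uint8)/b=cv2.GaussianBlur(f['pixels'],(5,5),0).astype(int); m=((b[...,2]-b[...,0]>12)).astype(np.uint8)/" h.py; python3 - <<'E'
from h import *
o=r.get_obs(); print(o['clock'],o['tcp_pos'],cmdyaw(o),o['joints'].round(2))
plan([.47,.224,.2],M[2]+np.pi/2)
f=dict(grab('top')); f['pixels']=cv2.imread('pics/top0.png')[:,:,::-1]
m=bluemask(f,[.485,.135,.045]); print(m.sum())
p=fit([(f,m)],REEL,[.485,.135,.18]); print(p,inmark(p[0]))
E
```

```text
3.1 [0.46130042 0.07065664 0.24573605] 1.7504680032626276 [ 0.33  0.19 -0.69  2.    0.15  1.   -0.24]
offset [0.2987, 0.0718, 0.0914] turn [0.0007, 0.0004, -0.0049]
4522.0
(array([0.48618558, 0.13520526, 0.177061  ]), np.float64(0.026406762895538227)) [ 1.000e-01  1.582e+02 -6.000e-01]
```

>>> carry_out:
  offset:
    - [0.1,0.072,0]
    - [0.2,0.072,0]
    - [0.292,0.072,0]
    - [0.292,0.072,0.08]
    - [0.292,0.072,0.18]
    - [0.292,0.072,0.28]
    - [0.292,0.072,0.36]
    - [0.292,0.072,0.406]
  turn:
    - [0,0,-0.005]
    - [0,0,-0.005]
    - [0,0,-0.005]
    - [0,0,-0.005]
    - [0,0,-0.005]
    - [0,0,-0.005]
    - [0,0,-0.005]
    - [0,0,-0.005]

```text
clock: 3.95
tcp_pos: [0.4691, 0.2176, 0.0391]
orientation: [-2.002, -2.419, 0.006]
contact_force: [-0.0, 0.1, -0.2]
grip_width: 0.0852
```

```bash
python3 - <<'E'
from h import *
o=r.get_obs(); print(o['clock'],o['tcp_pos'],cmdyaw(o)-np.pi/2,inmark([*o['tcp_pos'][:2],cmdyaw(o)-np.pi/2]))
f=grab('side'); cv2.imwrite('pics/s2.png',cv2.resize(f['pixels'][80:380,60:460,::-1],None,fx=2,fy=2))
E
```

```text
3.95 [0.46913588 0.2176248  0.03908684] 0.18794028764577764 [-1.300e+00  2.424e+02  1.000e-01]
```

View pics/s2.png

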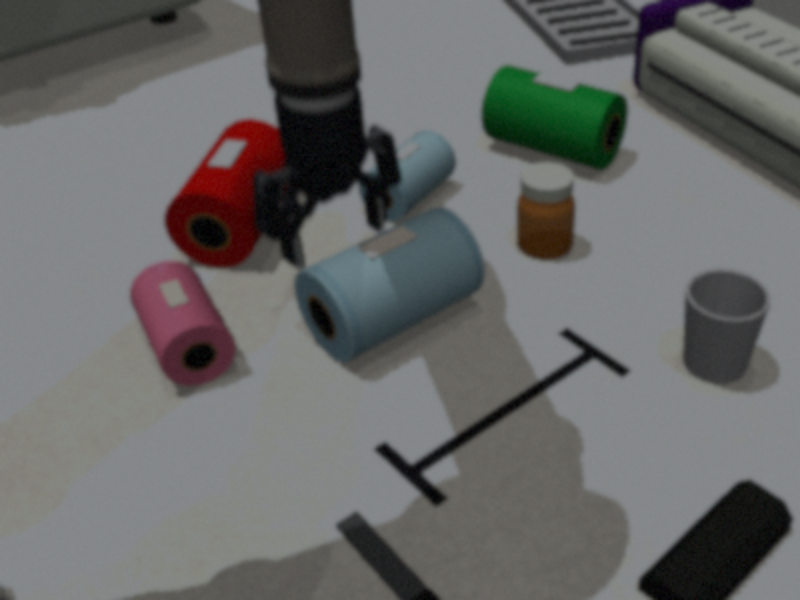

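The view shows both fingers behind the large reel, spread along its axle, with nothing touched. I'll start the push.

>>> carry_out:
  offset:
    - [-0.016,0,0]
    - [-0.032,0,0]
    - [-0.046,0,0]
    - [-0.054,0,0]
    - [-0.062,0,0]
    - [-0.07,0,0]
    - [-0.078,0,0]
    - [-0.086,0,0]
  turn:
    - [0,0,0]
    - [0,0,0]
    - [0,0,0]
    - [0,0,0]
    - [0,0,0]
    - [0,0,0]
    - [0,0,0]
    - [0,0,0]

```text
clock: 4.8
tcp_pos: [0.4786, 0.1767, 0.0423]
orientation: [2.002, 2.421, -0.0]
contact_force: [-0.6, 0.2, 0.2]
grip_width: 0.0855
```

>>> carry_out:
  offset:
    - [-0.008,0,0]
    - [-0.016,0,0]
    - [-0.024,0,0]
    - [-0.032,0,0]
    - [-0.04,0,0]
    - [-0.048,0,0]
    - [-0.056,0,0]
    - [-0.064,0,0]
  turn:
    - [0,0,0]
    - [0,0,0]
    - [0,0,0]
    - [0,0,0]
    - [0,0,0]
    - [0,0,0]
    - [0,0,0]
    - [0,0,0]

```text
clock: 5.6
tcp_pos: [0.4846, 0.1452, 0.0423]
orientation: [2.002, 2.421, 0.0]
contact_force: [-0.5, 1.1, 0.1]
grip_width: 0.0853
```

```bash
cat > see.py <<'E'
from h import *
import sys
p0=list(frommark(0,float(sys.argv[1])/1000))+[M[2]]
o=r.get_obs(); print('t',o['clock'],'tcp',o['tcp_pos'].round(4),inmark([*o['tcp_pos'][:2],cmdyaw(o)-np.pi/2]),o['contact_force'].round(1))
for c in ('top','side'):
    f=grab(c,f'v_{c}.png')
    m=mask('reel_center',c,f,[*p0[:2],.045]); 
    if m is not None: p=fit([(f,m)],REEL,p0); print(c,'net',inmark(p[0]),round(p[1],3))
    m=bluemask(f,[*p0[:2],.045]); p=fit([(f,m)],REEL,p0); print(c,'col',inmark(p[0]),round(p[1],3))
E
python3 see.py 120
```

```text
t 5.6 tcp [0.4846 0.1452 0.0423] [4.000e-01 1.684e+02 1.000e-01] [-0.5  1.1  0.1]
top net [10.  80.8  5.6] 0.811
top col [ 9.5 83.8  5.9] 0.829
side net [ -1.1 111.   -0. ] 0.024
side col [  1.3 114.   -0.9] 0.03
```

>>> carry_out:
  offset:
    - [-0.008,0,0]
    - [-0.016,0,0]
    - [-0.024,0,0]
    - [-0.032,0,0]
    - [-0.04,0,0]
    - [-0.048,0,0]
    - [-0.056,0,0]
    - [-0.064,0,0]
  turn:
    - [0,0,0]
    - [0,0,0]
    - [0,0,0]
    - [0,0,0]
    - [0,0,0]
    - [0,0,0]
    - [0,0,0]
    - [0,0,0]

```text
clock: 6.6
tcp_pos: [0.4906, 0.1137, 0.0423]
orientation: [2.003, 2.42, -0.0]
contact_force: [-0.1, 0.5, -0.1]
grip_width: 0.0852
```

>>> carry_out:
  offset:
    - [-0.007,0,0]
    - [-0.014,0,0]
    - [-0.02,0,0]
    - [-0.025,0,0]
    - [-0.029,0,0]
    - [-0.033,0,0]
    - [-0.036,0,0]
    - [-0.039,0,0]
  turn:
    - [0,0,0]
    - [0,0,0]
    - [0,0,0]
    - [0,0,0]
    - [0,0,0]
    - [0,0,0]
    - [0,0,0]
    - [0,0,0]

```text
clock: 7.4
tcp_pos: [0.4942, 0.0949, 0.0423]
orientation: [-2.002, -2.421, -0.0]
contact_force: [0.0, -0.7, -0.1]
grip_width: 0.0853
```

```bash
python3 see.py 55
```

```text
t 7.4 tcp [0.4942 0.0949 0.0423] [5.000e-01 1.172e+02 1.000e-01] [ 0.  -0.7 -0.1]
top net [ 29.9 -15.1  22.1] 0.924
top col [-0. 55.  0.] 1.0
side net [-1.3 61.7 -0.7] 0.019
side col [ 0.5 64.8 -0.6] 0.029
```

>>> carry_out:
  offset:
    - [-0.005,0,0]
    - [-0.01,0,0]
    - [-0.015,0,0]
    - [-0.02,0,0]
    - [-0.025,0,0]
    - [-0.03,0,0]
    - [-0.035,0,0]
    - [-0.04,0,0]
  turn:
    - [0,0,0]
    - [0,0,0]
    - [0,0,0]
    - [0,0,0]
    - [0,0,0]
    - [0,0,0]
    - [0,0,0]
    - [0,0,0]

```text
clock: 8.4
tcp_pos: [0.498, 0.075, 0.0423]
orientation: [2.003, 2.421, 0.0]
contact_force: [-0.3, -0.1, 0.6]
grip_width: 0.0853
```

>>> carry_out:
  offset:
    - [-0.004,0,0]
    - [-0.008,0,0]
    - [-0.012,0,0]
    - [-0.016,0,0]
    - [-0.019,0,0]
    - [-0.022,0,0]
    - [-0.0245,0,0]
    - [-0.027,0,0]
  turn:
    - [0,0,0]
    - [0,0,0]
    - [0,0,0]
    - [0,0,0]
    - [0,0,0]
    - [0,0,0]
    - [0,0,0]
    - [0,0,0]

```text
clock: 9.2
tcp_pos: [0.5005, 0.062, 0.0423]
orientation: [2.002, 2.421, 0.0]
contact_force: [0.5, 0.7, 0.3]
grip_width: 0.0851
```

```bash
python3 see.py 25
```

```text
t 9.2 tcp [0.5005 0.062  0.0423] [ 0.6 83.6  0.1] [0.5 0.7 0.3]
top col [-0. 25.  0.] 1.0
side net [-1.8 28.9 -1. ] 0.023
side col [-0.4 29.5 -0.9] 0.026
```

>>> carry_out:
  offset:
    - [-0.0025,0,0]
    - [-0.005,0,0]
    - [-0.0075,0,0]
    - [-0.01,0,0]
    - [-0.0125,0,0]
    - [-0.015,0,0]
    - [-0.0175,0,0]
    - [-0.02,0,0]
  turn:
    - [0,0,0]
    - [0,0,0]
    - [0,0,0]
    - [0,0,0]
    - [0,0,0]
    - [0,0,0]
    - [0,0,0]
    - [0,0,0]

```text
clock: 10.2
tcp_pos: [0.5024, 0.0521, 0.0423]
orientation: [2.003, 2.421, 0.0]
contact_force: [-0.5, -0.0, 0.9]
grip_width: 0.0852
```

>>> carry_out:
  offset:
    - [-0.0025,0,0]
    - [-0.005,0,0]
    - [-0.0075,0,0]
    - [-0.01,0,0]
    - [-0.012,0,0]
    - [-0.014,0,0]
    - [-0.016,0,0]
    - [-0.018,0,0]
  turn:
    - [0,0,0]
    - [0,0,0]
    - [0,0,0]
    - [0,0,0]
    - [0,0,0]
    - [0,0,0]
    - [0,0,0]
    - [0,0,0]

```text
clock: 11.0
tcp_pos: [0.504, 0.0433, 0.0423]
orientation: [-2.003, -2.421, 0.0]
contact_force: [-0.1, 0.4, 0.2]
grip_width: 0.0853
```

```bash
python3 see.py 7; python3 see.py 7
```

```text
t 11.0 tcp [0.504  0.0433 0.0423] [ 0.5 64.6  0.1] [-0.1  0.4  0.2]
top col [-0.  7.  0.] 1.0
side net [-1.2 10.2 -0.3] 0.024
side col [-0.1 12.3 -1. ] 0.026
t 11.2 tcp [0.504  0.0433 0.0423] [ 0.5 64.6  0.1] [ 0.2  0.2 -0. ]
top col [-0.  7.  0.] 1.0
side net [-1.5 10.3 -0.8] 0.026
side col [-0.4 12.2 -0.7] 0.026
```

>>> carry_out:
  offset:
    - [-0.0015,0,0]
    - [-0.003,0,0]
    - [-0.0045,0,0]
    - [-0.006,0,0]
    - [-0.0075,0,0]
    - [-0.009,0,0]
    - [-0.0105,0,0]
    - [-0.012,0,0]
  turn:
    - [0,0,0]
    - [0,0,0]
    - [0,0,0]
    - [0,0,0]
    - [0,0,0]
    - [0,0,0]
    - [0,0,0]
    - [0,0,0]

```text
clock: 12.2
tcp_pos: [0.5052, 0.0374, 0.0423]
orientation: [2.002, 2.421, 0.0]
contact_force: [-0.1, -0.0, 0.5]
grip_width: 0.0855
```

```bash
python3 see.py 3;  python3 see.py 3
```

```text
t 12.2 tcp [0.5052 0.0374 0.0423] [ 0.6 58.6  0.1] [-0.1 -0.   0.5]
top col [-0.  3.  0.] 1.0
side net [-1.7  4.2 -0.6] 0.016
side col [-0.5  6.2 -1.2] 0.026
t 12.4 tcp [0.5051 0.0374 0.0423] [ 0.5 58.6  0.1] [-0.1  0.6 -0.5]
top col [-0.  3.  0.] 1.0
side net [-2.   4.  -0.5] 0.016
side col [-0.5  6.4 -0.7] 0.025
```

>>> carry_out:
  offset:
    - [-0.001,0,0]
    - [-0.002,0,0]
    - [-0.003,0,0]
    - [-0.004,0,0]
    - [-0.005,0,0]
    - [-0.005,0,0]
  turn:
    - [0,0,0]
    - [0,0,0]
    - [0,0,0]
    - [0,0,0]
    - [0,0,0]
    - [0,0,0]

```text
clock: 13.2
tcp_pos: [0.5056, 0.0349, 0.0423]
orientation: [2.003, 2.42, -0.0]
contact_force: [-0.1, 0.8, -0.8]
grip_width: 0.0857
```

>>> carry_out:
  offset:
    - [0.03,0,0]
    - [0.08,0,0]
    - [0.11,0,-0.05]
    - [0.11,0,-0.15]
    - [0.11,0,-0.25]
    - [0.11,0,-0.35]
    - [0.11,0,-0.4]
    - [0.11,0,-0.4]
  turn:
    - [0,0,0]
    - [0,0,0]
    - [0,0,0]
    - [0,0,0]
    - [0,0,0]
    - [0,0,0]
    - [0,0,0]
    - [0,0,0]

```text
clock: 14.0
tcp_pos: [0.4975, 0.0899, 0.2464]
orientation: [1.999, 2.416, 0.008]
contact_force: [0.3, -0.1, 0.2]
grip_width: 0.0856
```

```bash
python3 see.py 1
```

```text
t 14.0 tcp [0.4975 0.0899 0.2464] [2.800e+00 1.116e+02 1.000e-01] [ 0.3 -0.1  0.2]
top net [ 28.4 -27.3  20.7] 0.766
top col [ 26.3 -28.6  21.4] 0.773
side net [-2.   2.3 -0.4] 0.016
side col [-0.2  4.4  0.5] 0.032
```

View pics/v_top.png

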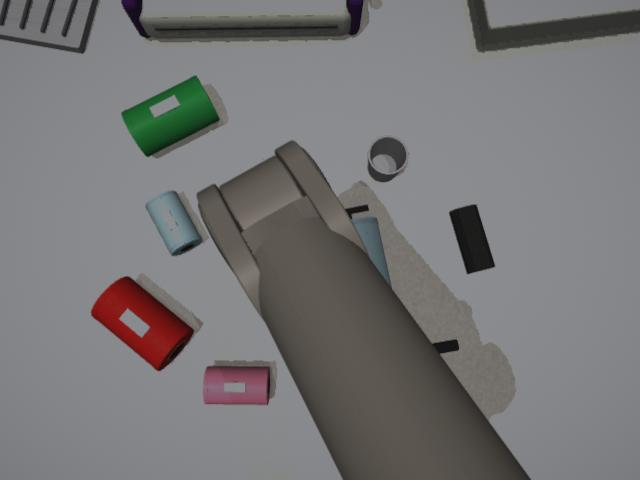

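The top view is blocked by the arm over the lane; the cup (387,157) and chock (472,239) haven't moved. I'll go to the chock side and look again from there.

```bash
python3 - <<'E'
from h import *
plan([*frommark(.006,-.272),.246],M[2]+np.pi/2)
E
```

```text
offset [-0.7658, 0.0119, -0.0102] turn [-0.0017, 0.0001, 0.0009]
```

>>> carry_out:
  offset:
    - [-0.766,0.01,0]
    - [-0.766,0.01,0]
    - [-0.766,0.01,0]
    - [-0.766,0.01,0]
    - [-0.766,0.01,0]
    - [-0.766,0.01,0]
    - [-0.766,0.01,0]
    - [-0.766,0.01,0]
  turn:
    - [0,0,0]
    - [0,0,0]
    - [0,0,0]
    - [0,0,0]
    - [0,0,0]
    - [0,0,0]
    - [0,0,0]
    - [0,0,0]

```text
clock: 15.0
tcp_pos: [0.5708, -0.2906, 0.2397]
orientation: [-2.005, -2.415, 0.003]
contact_force: [-0.1, -0.6, -0.3]
grip_width: 0.0855
```

```bash
python3 see.py 1; python3 - <<'E'
from h import *
plan([*frommark(.006,-.272),.05],M[2]+np.pi/2)
E
```

```text
t 15.0 tcp [ 0.5708 -0.2906  0.2397] [ 4.000e+00 -2.758e+02 -1.000e-01] [-0.1 -0.6 -0.3]
top net [-0.7 -0.  -0.4] 0.022
top col [-1.5 -0.3 -0.7] 0.024
side net [-2.5  1.8 -1.1] 0.014
side col [-0.2  4.1 -0.3] 0.017
offset [-0.0014, 0.0026, 0.3799] turn [-0.0018, -0.0018, 0.0001]
```

View pics/v_top.png

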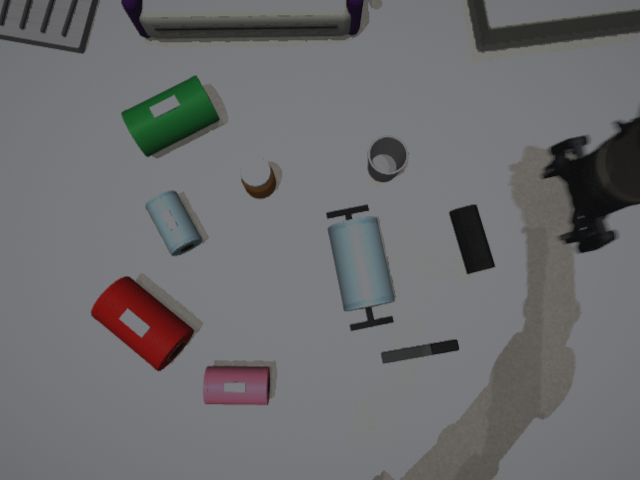

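The top view shows the reel (361,264) centred over the line between both cross-bars. Relative to the mark it sits at about x −1.5 mm, y +1 mm and under 1°. Jar, cup and file are unmoved. Now I'll lower behind the chock.

>>> carry_out:
  offset:
    - [-0.001,0.002,0.1]
    - [-0.001,0.002,0.2]
    - [-0.001,0.002,0.3]
    - [-0.001,0.002,0.38]
    - [-0.001,0.002,0.42]
    - [-0.001,0.002,0.432]
    - [-0.001,0.002,0.432]
  turn:
    - [0,0,0]
    - [0,0,0]
    - [0,0,0]
    - [0,0,0]
    - [0,0,0]
    - [0,0,0]
    - [0,0,0]

```text
clock: 15.9
tcp_pos: [0.5728, -0.2847, 0.0256]
orientation: [-1.999, -2.421, -0.0]
contact_force: [-0.4, -0.4, -0.2]
grip_width: 0.0852
```

```bash
python3 - <<'E'
from h import *
o=r.get_obs(); print(o['clock'],o['tcp_pos'],inmark([*o['tcp_pos'][:2],cmdyaw(o)-np.pi/2]),o['contact_force'])
f=grab('side')
im=f['pixels'][:,:,::-1].copy()
# projected fingertip reference points: z=0, 8, 21mm at near/far finger mid
for z,c in ((0,(0,0,255)),(.008,(0,255,0)),(.021,(255,0,0))):
    for s in(-.05,.05):
        X=T([*o['tcp_pos'][:2],M[2]],[[s,.011,z]])[0]; u=px(f,X); print(z,s,u.round(1))
u=px(f,o['tcp_pos']).astype(int); print(u)
x0,y0=max(0,u[0]-110),max(0,u[1]-90); cv2.imwrite('pics/s3.png',cv2.resize(im[y0:y0+150,x0:x0+200],None,fx=4,fy=4,interpolation=cv2.INTER_CUBIC)); print(x0,y0)
E
```

```text
15.9 [ 0.57279046 -0.28467699  0.02561887] [ 7.100e+00 -2.704e+02  2.000e-01] [-0.42716099 -0.41639562 -0.22376961]
0 -0.05 [422.9 400.9]
0 0.05 [464.5 358.3]
0.008 -0.05 [423.8 397.6]
0.008 0.05 [465.6 355. ]
0.021 -0.05 [425.2 392.1]
0.021 0.05 [467.5 349.4]
[454 372]
344 282
```

View pics/s3.png

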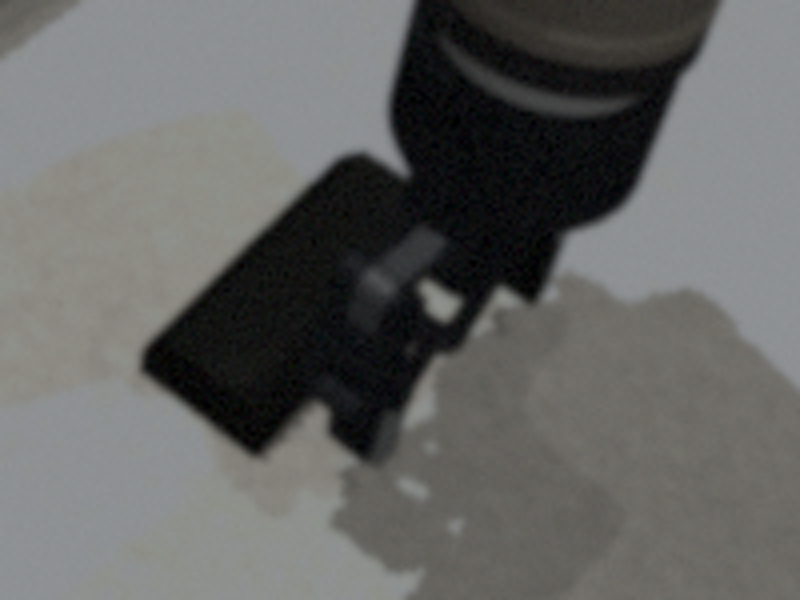

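The crop shows the chock with both fingers behind it. The left fingertip's front corner, at full-image (426,391), matches z ≈ 0.02, so the open tips sit about level with the TCP. I'll lower further, slowly.

>>> carry_out:
  offset:
    - [0,0,0.01]
    - [0,0,0.018]
    - [0,0,0.024]
    - [0,0,0.028]
    - [0,0,0.03]
    - [0,0,0.032]
    - [0,0,0.032]
  turn:
    - [0,0,0]
    - [0,0,0]
    - [0,0,0]
    - [0,0,0]
    - [0,0,0]
    - [0,0,0]
    - [0,0,0]

```text
clock: 16.65
tcp_pos: [0.573, -0.2866, 0.0102]
orientation: [-2.003, -2.421, 0.0]
contact_force: [-0.4, 0.3, -0.0]
grip_width: 0.0856
```

```bash
cat > chock.py <<'E'
from h import *
import sys
x,y=float(sys.argv[1])/1000,float(sys.argv[2])/1000
p0=[*frommark(x,y),M[2]]
o=r.get_obs(); print('t',o['clock'],'tcp',o['tcp_pos'].round(4),inmark([*o['tcp_pos'][:2],cmdyaw(o)-np.pi/2]),o['contact_force'].round(1))
for c in ('top','side'):
    f=grab(c,f'c_{c}.png')
    m=mask('chock_center',c,f,[*p0[:2],.013])
    if m is not None: p=fit([(f,m)],CH,p0); print(c,'chock',inmark(p[0]),round(p[1],3))
    q0=[M[0],M[1],M[2]]; m=mask('reel_center',c,f,[*q0[:2],.045])
    if m is not None: p=fit([(f,m)],REEL,q0); print(c,'reel',inmark(p[0]),round(p[1],3))
E
python3 chock.py 6 -214
```

```text
t 16.65 tcp [ 0.573  -0.2866  0.0102] [ 7.000e+00 -2.723e+02  1.000e-01] [-0.4  0.3 -0. ]
top chock [   7.2 -215.4    3.3] 0.044
top reel [-1.   0.1 -0.6] 0.022
side reel [-2.   1.8 -1. ] 0.019
```

>>> carry_out:
  offset:
    - [0.018,0,0.003]
    - [0.03,0,0.004]
    - [0.04,0,0.004]
    - [0.052,-0.0005,0.004]
    - [0.064,-0.001,0.004]
    - [0.076,-0.002,0.004]
    - [0.088,-0.0025,0.004]
    - [0.1,-0.003,0.004]
  turn:
    - [0,0,0]
    - [0,0,0]
    - [0,0,0]
    - [0,0,0]
    - [0,0,0]
    - [0,0,0]
    - [0,0,0]
    - [0,0,0]

```text
clock: 17.75
tcp_pos: [0.5621, -0.2373, 0.0083]
orientation: [2.003, 2.42, -0.0]
contact_force: [0.1, -1.6, -0.9]
grip_width: 0.0855
```

```bash
python3 chock.py 6 -185
```

```text
t 17.75 tcp [ 0.5621 -0.2373  0.0083] [ 5.400e+00 -2.219e+02  1.000e-01] [ 0.1 -1.6 -0.9]
top chock [ 6.600e+00 -1.854e+02 -1.000e-01] 0.031
top reel [-1.6 -0.2 -1.3] 0.027
side chock [   2.6 -181.     0.6] 0.607
side reel [-1.4  2.6 -0.7] 0.031
```

>>> carry_out:
  offset:
    - [0.012,-0.001,0]
    - [0.024,-0.002,0]
    - [0.036,-0.003,0]
    - [0.048,-0.004,0]
    - [0.06,-0.005,0]
    - [0.072,-0.006,0]
    - [0.084,-0.007,0]
    - [0.096,-0.007,0]
  turn:
    - [0,0,0]
    - [0,0,0]
    - [0,0,0]
    - [0,0,0]
    - [0,0,0]
    - [0,0,0]
    - [0,0,0]
    - [0,0,0]

```text
clock: 18.85
tcp_pos: [0.5496, -0.1908, 0.0083]
orientation: [2.003, 2.421, -0.0]
contact_force: [-0.3, -1.5, 0.7]
grip_width: 0.0852
```

>>> carry_out:
  offset:
    - [0.012,-0.001,0]
    - [0.024,-0.002,0]
    - [0.036,-0.003,0]
    - [0.048,-0.004,0]
    - [0.06,-0.005,0]
    - [0.072,-0.006,0]
    - [0.084,-0.007,0]
    - [0.094,-0.008,0]
  turn:
    - [0,0,0]
    - [0,0,0]
    - [0,0,0]
    - [0,0,0]
    - [0,0,0]
    - [0,0,0]
    - [0,0,0]
    - [0,0,0]

```text
clock: 19.65
tcp_pos: [0.5369, -0.1452, 0.0083]
orientation: [2.002, 2.421, 0.0]
contact_force: [-0.1, -1.8, 0.1]
grip_width: 0.0855
```

```bash
python3 chock.py 0 -89
```

```text
t 19.65 tcp [ 0.5369 -0.1452  0.0083] [-2.200e+00 -1.267e+02  1.000e-01] [-0.1 -1.8  0.1]
top chock [ -0.7 -89.7   1.3] 0.056
top reel [-0.9 -0.1 -0.9] 0.019
side chock [ -4.5 -88.   -1.7] 0.724
side reel [-2.1  3.4  0.6] 0.105
```

>>> carry_out:
  offset:
    - [0.01,0,0]
    - [0.02,0,0]
    - [0.03,0,0]
    - [0.038,0,0]
    - [0.044,0,0]
    - [0.049,0,0]
    - [0.053,0,0]
    - [0.056,0,0]
  turn:
    - [0,0,0]
    - [0,0,0]
    - [0,0,0]
    - [0,0,0]
    - [0,0,0]
    - [0,0,0]
    - [0,0,0]
    - [0,0,0]

```text
clock: 20.75
tcp_pos: [0.5318, -0.1182, 0.0083]
orientation: [2.003, 2.421, -0.0]
contact_force: [-0.3, -1.2, -1.0]
grip_width: 0.0853
```

```bash
python3 chock.py 0 -61; python3 - <<'E'
import cv2
a=cv2.imread('pics/c_top.png')[180:360,280:520]; cv2.imwrite('pics/c1.png',cv2.resize(a,None,fx=3.3,fy=3.3,interpolation=cv2.INTER_CUBIC))
E
```

```text
t 20.75 tcp [ 0.5318 -0.1182  0.0083] [ -2.2 -99.2   0.1] [-0.3 -1.2 -1. ]
top chock [ -1.2 -69.5   0.8] 0.293
top reel [-1.2  0.  -0.3] 0.023
side chock [ -2.5 -61.4  -1.7] 0.676
side reel [-3.6  6.6  4.5] 0.253
```

View pics/c1.png

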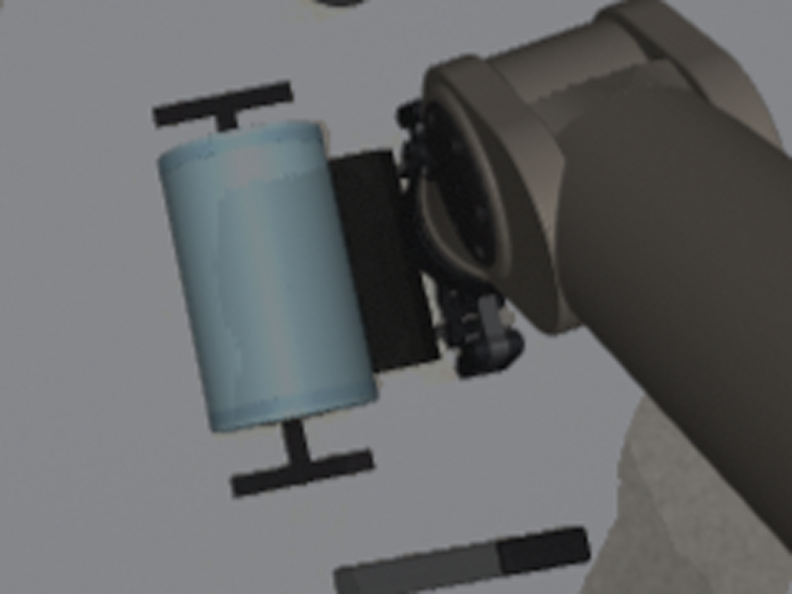

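The crop shows the chock just short of the reel's side, square to it and centred, with the reel unmoved. I'll creep the last few millimetres.

>>> carry_out:
  offset:
    - [0.001,0,0]
    - [0.002,0,0]
    - [0.003,0,0]
    - [0.004,0,0]
    - [0.005,0,0]
    - [0.006,0,0]
    - [0.007,0,0]
    - [0.007,0,0]
  turn:
    - [0,0,0]
    - [0,0,0]
    - [0,0,0]
    - [0,0,0]
    - [0,0,0]
    - [0,0,0]
    - [0,0,0]
    - [0,0,0]

```text
clock: 21.85
tcp_pos: [0.5312, -0.1148, 0.0083]
orientation: [2.002, 2.421, 0.0]
contact_force: [0.1, -1.8, 0.3]
grip_width: 0.0856
```

```bash
python3 chock.py 0 -58
```

```text
t 21.85 tcp [ 0.5312 -0.1148  0.0083] [ -2.2 -95.8   0.1] [ 0.1 -1.8  0.3]
top chock [ -1.4 -64.    2.1] 0.356
top reel [-1.4  0.6 -0.3] 0.032
side chock [ -4.  -57.5  -0.4] 0.688
side reel [-3.6  5.8  4. ] 0.27
```

>>> carry_out:
  offset:
    - [-0.02,0,0]
    - [-0.08,0,0]
    - [-0.16,0,0]
    - [-0.24,0,0]
    - [-0.32,0,0]
    - [-0.36,0,0]
    - [-0.36,0,0]
  turn:
    - [0,0,0]
    - [0,0,0]
    - [0,0,0]
    - [0,0,0]
    - [0,0,0]
    - [0,0,0]
    - [0,0,0]

```text
clock: 22.85
tcp_pos: [0.5643, -0.297, 0.0079]
orientation: [2.009, 2.413, -0.002]
contact_force: [-0.3, 0.0, -0.1]
grip_width: 0.0854
```

```bash
python3 chock.py 0 -58; python3 - <<'E'
import cv2
a=cv2.imread('pics/c_top.png')[180:360,280:480]; b=cv2.imread('pics/c_side.png')[190:370,220:420]
cv2.imwrite('pics/c2.png',cv2.resize(cv2.hconcat([a,b]),None,fx=2,fy=2,interpolation=cv2.INTER_CUBIC))
E
```

```text
t 22.85 tcp [ 0.5643 -0.297   0.0079] [  -3.5 -281.    -0.3] [-0.3  0.  -0.1]
top chock [ -0.9 -63.8   1.9] 0.371
top reel [-0.6  0.2 -0.5] 0.024
side chock [ -1.6 -57.1  -0.6] 0.038
```

View pics/c2.png

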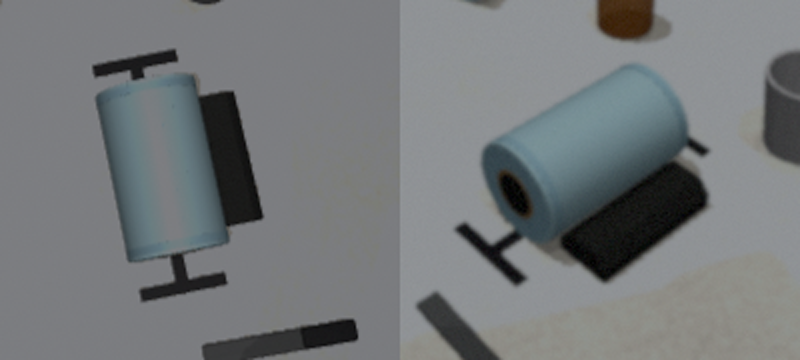

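Both views show the chock square against the reel's side and centred, with the reel over the line. I'll measure the gap with a fit that accounts for the occlusion.

```bash
cat > gap.py <<'E'
from h import *
q0=M.copy(); c0=np.array([*frommark(-.001,-.058),M[2]])
fr={c:grab(c,f'g_{c}.png') for c in('top','side')}
# reel: colour hull or net
f=fr['top']; mr=mask('reel_center','top',f,[*q0[:2],.045]); R=fit([(f,mr)],REEL,q0); print('top reel',inmark(R[0]),R[1])
mc=mask('chock_center','top',f,[*frommark(0,-.07),.013]); occ=render(f,R[0],REEL)
def cost(p):
    g=render(f,p,CH)*(1-occ); return 1-np.minimum(g,mc).sum()/np.maximum(g,mc).sum()
s=c0+np.array([[0,0,0],[.01,0,0],[0,.01,0],[0,0,.1]])
o=minimize(cost,c0,method='Nelder-Mead',options=dict(initial_simplex=s,xatol=1e-4,fatol=1e-4)); print('top chock',inmark(o.x),o.fun)
f=fr['side']; mc=mask('chock_center','side',f,[*c0[:2],.013]); C=fit([(f,mc)],CH,c0); print('side chock',inmark(C[0]),C[1])
occ2=render(f,C[0],CH)
mr=bluemask(f,[*q0[:2],.045])*(mc<.5)
for d in outline_of('reel_center','side')[:5]:
    v,u=np.nonzero(d['region']); print(d['score'],u.mean().round(),v.mean().round(),px(f,[*q0[:2],.045]).round())
def cost(p):
    g=render(f,p,REEL)*(1-occ2); return 1-np.minimum(g,mr).sum()/np.maximum(g,mr).sum()
s=q0+np.array([[0,0,0],[.01,0,0],[0,.01,0],[0,0,.1]])
o=minimize(cost,q0,method='Nelder-Mead',options=dict(initial_simplex=s,xatol=1e-4,fatol=1e-4)); print('side reel',inmark(o.x),o.fun)
for c in fr:
  for q in('jar','cup','file'):
    for d in look_for(q,c)[:1]: print(c,q,world(fr[c],d['xyz']).round(3))
E
python3 gap.py
```

```text
top reel [-0.9  0.3 -0.5] 0.02130363475557917
top chock [ -1.4 -58.8   0.6] 0.057597456847998774
side chock [ -2.4 -57.    0.9] 0.04159963226844421
0.81 337.0 138.0 [315. 265.]
0.75 263.0 168.0 [315. 265.]
0.67 176.0 177.0 [315. 265.]
0.66 151.0 242.0 [315. 265.]
0.63 312.0 265.0 [315. 265.]
side reel [-0.2  3.8 -0.3] 0.016192088336554833
top jar [0.67  0.155 0.082]
top cup [ 0.716 -0.076  0.042]
top file [ 0.362 -0.125  0.004]
side jar [0.658 0.142 0.055]
side cup [ 0.693 -0.074  0.06 ]
side file [ 0.363 -0.133  0.009]
```

Gap is about 1 mm (58.6–59.1 mm between centres), the reel is about 1 mm from the line, and the bystanders are unmoved. I'll raise the hand clear and hand in.

>>> carry_out:
  offset:
    - [0,0,-0.05]
    - [0,0,-0.12]
    - [0,0,-0.2]
    - [0,0,-0.25]
    - [0,0,-0.25]
  turn:
    - [0,0,0]
    - [0,0,0]
    - [0,0,0]
    - [0,0,0]
    - [0,0,0]

```text
clock: 24.25
tcp_pos: [0.5674, -0.2925, 0.1377]
orientation: [1.998, 2.415, 0.003]
contact_force: [0.3, -0.9, -0.3]
grip_width: 0.0855
```

```bash
python3 gap.py | grep -E "reel|chock"; python3 -c "
from h import *
print(r.get_obs()['clock'],r.get_obs()['contact_force']); print(r.hand_in())"
```

```text
24.4 [-0.09034101  0.51923877 -0.65081515]
the job is handed in; nothing more can be done
NoneTraceback (most recent call last):
  File "gap.py", line 5, in <module>
    f=fr['top']; mr=mask('reel_center','top',f,[*q0[:2],.045]); R=fit([(f,mr)],REEL,q0); print('top reel',inmark(R[0]),R[1])
                                                                  ~~~^^^^^^^^^^^^^^^^^^
  File "h.py", line 36, in fit
    o=minimize(cost,p0,method='Nelder-Mead',options=dict(initial_simplex=s,xatol=1e-4,fatol=1e-4,maxiter=120))
    res = _minimize_neldermead(fun, x0, args, callback, bounds=bounds,
                               **options)
    fsim[k] = func(sim[k])
              ~~~~^^^^^^^^
    fx = function(np.copy(x), *(wrapper_args + args))
  File "h.py", line 33, in cost
    g=render(f,p,parts); c+=1-np.minimum(g,m).sum()/np.maximum(g,m).sum()
                              ~~~~~~~~~~^^^^^
TypeError: '<=' not supported between instances of 'float' and 'NoneType'
```

I rolled the large pale-blue reel onto the tape line, slid the chock square up against its side, and handed the job in at 24.4 s with the robot touching nothing.

**Last good measurement** (hand already drawn back from the chock):
- **Reel:** about 1 mm off the line, 1–2 mm off the middle of the mark lengthways, and within about 1° of parallel, between the cross-bars.
- **Chock:** within about 1.5 mm of the reel's middle and about 1° of square. Its centre is 58.6–59.1 mm from the reel's, so it sits within about 1 mm of touching.
- **Bystanders:** the jar, cup and file are where they started, to within a few millimetres.

**Checks that failed or disagreed:**
- The re-check after the last lift failed because the network missed the reel in that picture. I handed in on the measurement from just before the lift; the lift itself was about 190 mm behind the chock.
- The two cameras disagree by about 2 mm.
- Finding the reel by colour in the side view put it about 2 mm further off the line than the network did. I took that as bias.

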